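# Lock the last twist-in leg into an upturned footstool

### The arm

A 7-joint arm with a two-finger parallel gripper is mounted at the origin on the work surface. World frame = base frame: x ahead of the robot, y to its left, z up, the work surface at z = 0. Lengths are in m, angles in degrees, forces in N, time in s.
With the tool pointing down it reaches from about 0.35 to 0.775 m from the base axis. Payload 3.1 kg.
Tool frame: the origin (TCP) lies on the centre line of the jaws, within the pads' length; the fingertips stand 17 mm ahead of it and the grasp point (between the pads) lies 2 mm behind it (robot.tip_reach is the distance from the TCP to the fingertips, in m); z points along the fingers, y is the line along which they close (so a half turn about z gives the same grasp; the last joint's range is limited). The gripper opens to 85 mm and grips with 20 to 120 N. Pads are 22 mm wide; open, the fingers measure 114 mm over their backs; the gripper's body (76 mm by 85 mm) begins 54 mm behind the grasp point. The pads swing forward as they close: fully open they stand 13 mm farther back than shut.
Start: joints at [-74.124, 17.813, 0.802, 86.603, -0.252, 75.585, -1.558], TCP at [0.172, 0.522, 0.248] pointing down, gripper open.
Joint ranges: [-154.91, 154.91], [-16.99, 109.72], [-72.82, 74.43], [7.12, 147.25], [-82.49, 262.49], [11.32, 116.49], [-174.64, 174.64]. Speed limits (degrees/s): [159.86, 159.86, 180, 180, 180, 180, 180].

### API

Orientations are given as [roll, pitch, yaw] about the fixed x, y, z axes, in that order (R = Rz(yaw) Ry(pitch) Rx(roll)).
In Python, from station import robot, fingers, vision, workorder, recognise gives the robot as it stands. Calls block until the motion is done:
- robot.move_to(position, orientation): joint-space move of the TCP to a pose.
- robot.line_to(position, orientation=None, velocity=0.15, f_stop=None): straight line of the TCP; orientation=None keeps the orientation; velocity is the mean speed in m/s. With f_stop (N) it stops when the force on the tool has changed by that much, and returns True; else False.
- robot.move_j(angles): joint-space move.
- fingers.gripper_to(opening, force=None): opening from 0.0 (shut) to 1.0 (fully open); force is the grip in N (None keeps the last); returns when the fingers have stopped.
- robot.pause(seconds).
- robot.inverse_kinematics(position, orientation): joint angles nearest the present ones, or None.
- vision.grab_frame(name): name is "side" or "top"; returns the picture (480x640x3 uint8, red, green, blue); there is no depth.
- vision.calibration(name): a dict with "mtx" (3x3 intrinsics, pixels), "extrinsics" (4x4, takes a point from world to camera coordinates). Camera axes: x right, y up, looking along -z (the intrinsics and any distortion apply to the point x, -y, -z); pixel columns grow to the right and rows downward; lengths in m; the calibration is good to about 2 mm. A picture is of the moment at which its call begins. calibration takes no time and is no camera call.
A pose or a line that the arm cannot do raises robot.PlanningError and nothing moves.
- workorder.close_job(): hands the job in; it is judged then, once.
Trained networks look in the newest picture that a camera, given by its name, has taken for a name from the list of things; names that differ only in an ending like _2 or _b are one class to them, and where a whole thing is asked for, a point or a joint stands for the part that bears it (a point fixed in the world has none). Each returns a list of dicts, best first, with "p" (0 to 1); they miss things now and then, are a little off and sometimes report something else, mostly with a low value. They report only what shows in the picture. A call takes as long as a camera call. They do not tell look-alikes from the thing itself.
- recognise(label, camera): "rect" ([centre column, centre row, width, height] in pixels, round what is visible of it).
Readings, each from a call of its own:
- robot.current_time_s(): time.
- robot.current_joint_positions(): joint angles.
- robot.current_dq(): joint speeds.
- robot.current_joint_torque(): joint torques, N m.
- robot.current_tool_pos(): TCP position.
- robot.current_eef_rot(): TCP orientation.
- robot.current_contact_force(): force on the tool from outside, world axes, zero at the start.
- robot.current_torque(): the same for the moment, N m.
- robot.current_finger_gap(): opening from 0.0 (shut) to 1.0 (fully open).
- robot.current_gripper_force(): force on a finger pad.
Only numpy, scipy, OpenCV 4.12 (cv2) and the standard library are available. Lean on these libraries where they do the work, as an engineer would, in place of code of your own. Each camera call takes 0.05 s, during which the arm holds its last target. There are 200 camera calls.

### The job

Fit the last leg to the upturned footstool: take the loose leg from its sloping cradle, stand it T-head down through the slot of the bare plate until its flange lies flat, and let go. Take it again from above by the foot end, turn it a quarter turn clockwise (seen from above) to the stop with the flange kept down on the plate, ease off the stop, then give it a firm tug upward to feel that the head has caught under the plate, reseating it if it lifts free. Leave the leg standing locked, upright and home, and leave the bottles and the mallet where they are.

Things in the scene. Friction and masses are not known exactly. Their poses are not given: they have to be found in the camera images.
- leg_mid (a point): Loose wooden stool leg, 34 x 34 mm square, 136 mm long, on a 50 x 50 x 4 mm steel flange, 0.17 to 0.27 kg. Site: on its axis, 70 mm from the flange's face and from the foot end. z runs from T-head to foot, x along the T-head. At the start it lies in the cradle at 30 degrees, foot end up, T-head low and nearer the robot, the T-head's length in the upright plane of the slope.
- leg_head (a point): Centre of the leg's steel T-head, 10 mm beyond the flange's face on the leg's axis. The head is 36 mm long (leg x), 10 mm wide (leg y) and 6 mm thick, on a 9 mm round neck; its shoulders are 7 mm and its bevelled tip 16 mm beyond the flange's face. It is the same after half a turn. Axes as leg_mid.
- leg_foot (a point): Centre of the leg's plain square foot end, 70 mm from leg_mid; it is uppermost once the leg stands in the slot, 188 mm above the bench. Axes as leg_mid.
- cradle: Fixed cradle: plywood base 200 x 100 x 12 mm, two notched supports under the leg 20 and 66 mm from the flange's face, a forked heel against the flange. Origin: on the bench 10 mm from the base's centre; x along the leg, foot end at +x. The leg rises at 30 degrees, leg_mid 80 mm above the bench; its foot half hangs free of anything beside or close below. Cheeks are 8 mm high; the leg lifts straight up.
- slot (a point): Bare steel plate of the footstool. Site: centre of its slot in the plate's upper face, 48 mm above the bench; x along the slot, z up. Slot 39 x 12 mm, plate 76 x 76 x 4 mm, pocket 24 mm deep below. Home: leg_mid 70 mm above the point. Stops let the head turn only clockwise from above, to about 96 degrees; pressed on a stop it binds. Locked, it can rise 3 mm before it catches; unlocked it lifts out.
- stool: Fixed upturned footstool: round wooden top, 290 mm across, three blocks with plates; two legs are fitted and stand 188 mm high, the bare plate is the one nearest the robot. Origin: on the bench straight below the slot. x runs along the slot and away from the robot to the top's centre, 90 mm off; the fitted legs stand at x = 135 mm, y = +78 and -78 mm.
- spray: Bystander: white spray bottle, 76 mm in diameter, 230 mm high. Origin: centre of its underside.
- glue: Bystander: clear glue bottle with a pointed nozzle, 54 mm in diameter, 125 mm high. Origin: centre of its underside.
- mallet: Bystander: round-headed wooden mallet lying on the bench, head 70 mm in diameter and 110 mm long, handle 250 mm long to -x. Origin: on the bench under its head.
Things that resemble listed ones, but are neither listed nor needed, are in the scene too. What is shaped like the part that bears leg_mid but black is not meant.

How it is judged (in metres and radians):
On the way, in this order (a step that is already met when the one before it is completed fails the run):
1. the leg stands home in the slot, T-head lengthwise through it, flange flat on the plate, let go (z of leg_mid in the frame of slot between 0.067 and 0.0715 m and horizontal distance between leg_mid and slot below 0.006 m and angle between the x axis of leg_mid and the x axis of slot, either way round below 0.2 rad and angle between leg_mid's own z axis and vertical below 0.06 rad and contact force between the fingers and leg below 0.2 N), for 0.2 s.
2. the leg is turned a quarter turn to the stop, with the flange down on the plate (z of leg_mid in the frame of slot between 0.067 and 0.0715 m and horizontal distance between leg_mid and slot below 0.006 m and angle between the x axis of leg_mid and the x axis of slot, either way round above 1.35 rad), for 0.1 s.
3. the leg is tugged upward and its head catches under the plate (z of leg_mid in the frame of slot between 0.0718 and 0.077 m and angle between the x axis of leg_mid and the x axis of slot, either way round above 1.35 rad and contact force between leg and stool above 3 N and contact force between the fingers and leg above 1 N), for 0.02 s.
At the end, for the whole second after the job is handed in: The leg stands upright (within 3.5 degrees) in the bare plate, its axis within 6 mm of the slot's centre, its flange down on the plate within 1.5 mm, its T-head turned at least 77 degrees from the slot's length, released and at rest (all of step 2 and angle between leg_mid's own z axis and vertical below 0.06 rad and linear speed of leg below 0.02 m/s and contact force between the fingers and leg below 0.2 N); the robot touches nothing.
It fails at once if the spray bottle, the glue bottle or the mallet is moved more than 30 mm or a bottle is knocked over (distance of any of spray, glue, mallet from where it was at the start of the episode above 0.03 m or angle between any of spray, glue's own z axis and vertical above 0.3 rad).
It also fails if it takes over 58 s, if anything falls off the work surface, if the arm or the gripper's body presses on something with over 40 N, if the wrist force passes 120 N, or if a joint passes its speed limit or range.

## Working session

There is one attempt and no reset: what is moved stays moved. The work goes in short steps, each a Python script; the robot and the scene stay as the last script left them, time stands still between calls to the robot, and variables do not carry over. Pictures are saved under pics/ and viewed, at most 10 in all, crops included, and the job is handed in when it is done.

```bash
mkdir -p pics; ls; python3 - <<'E'
from station import robot, fingers, vision, workorder, recognise
import cv2
for c in ("side","top"):
    im=vision.grab_frame(c); cv2.imwrite(f"pics/{c}0.png",im[:,:,::-1])
    k=vision.calibration(c); print(c,k)
    for n in ("leg_mid","cradle","stool","spray","glue","mallet","slot"):
        try: print(n,[(d['rect'],round(d['p'],2)) for d in recognise(n,c)][:3])
        except Exception as e: print(n,e)
print(robot.current_time_s())
E
```

```text
pics
side {'mtx': array([[559.83985039,   0.        , 315.41200281],
       [  0.        , 559.83985039, 247.26458823],
       [  0.        ,   0.        ,   1.        ]]), 'extrinsics': array([[ 0.98647474, -0.163768  , -0.00690151, -0.44641807],
       [ 0.10312756,  0.58737212,  0.80271956, -0.13255091],
       [-0.12740602, -0.79257431,  0.59631675, -1.69348558],
       [ 0.        ,  0.        ,  0.        ,  1.        ]])}
leg_mid [([258.4, 239.8, 45.1, 15.7], 0.93), ([312.1, 218.1, 45.2, 36.7], 0.79), ([249.8, 202.8, 35.6, 27.3], 0.65)]
cradle [([319.6, 233.2, 66.5, 27.5], 0.8), ([358.5, 180.9, 21.4, 67.1], 0.54)]
stool [([370.2, 291.3, 102.2, 107.2], 0.78)]
spray [([358.0, 181.9, 24.8, 67.5], 0.75)]
glue [([307.1, 265.1, 21.7, 38.3], 0.68)]
mallet [([421.6, 398.8, 67.1, 104.0], 0.72)]
slot [([369.4, 289.9, 104.5, 109.5], 0.93)]
top {'mtx': array([[478.59505514,   0.        , 322.91637375],
       [  0.        , 478.59505514, 233.82783621],
       [  0.        ,   0.        ,   1.        ]]), 'extrinsics': array([[ 5.49642326e-03, -9.99983679e-01,  1.55936019e-03,
         1.64171796e-02],
       [ 9.88877938e-01,  5.66713841e-03,  1.48621355e-01,
        -4.85831259e-01],
       [-1.48627766e-01,  7.25131018e-04,  9.88892947e-01,
        -1.14376041e+00],
       [ 0.00000000e+00,  0.00000000e+00,  0.00000000e+00,
         1.00000000e+00]])}
leg_mid [([238.6, 234.4, 34.1, 64.2], 0.74), ([151.1, 317.9, 62.2, 49.7], 0.62)]
cradle [([240.4, 226.5, 52.4, 85.2], 0.82), ([394.5, 198.2, 111.7, 114.5], 0.7)]
stool [([397.4, 198.1, 113.1, 113.5], 0.7)]
spray [([171.6, 152.4, 59.7, 52.2], 0.66)]
glue [([334.6, 255.6, 26.3, 22.8], 0.92)]
mallet [([533.9, 178.2, 102.1, 90.6], 0.66)]
slot [([394.6, 197.2, 114.3, 118.3], 0.85)]
0.8
```

```bash
python3 - <<'E'
import cv2
t=cv2.imread("pics/top0.png"); s=cv2.imread("pics/side0.png")
cv2.imwrite("pics/t1.png",cv2.resize(t[130:290,190:470][:,:],None,fx=2.85,fy=2.85,interpolation=cv2.INTER_CUBIC))
cv2.imwrite("pics/s1.png",cv2.resize(s[170:380,220:460],None,fx=2.85,fy=2.85,interpolation=cv2.INTER_CUBIC))
E
```

```text
(no output)
```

View pics/t1.png

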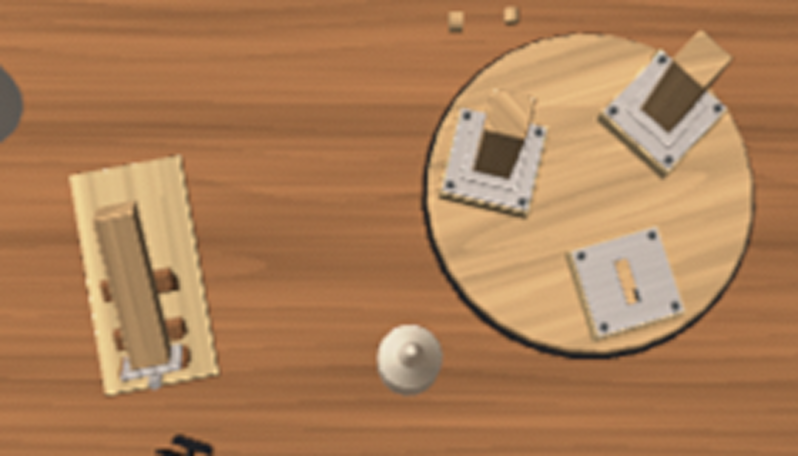

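View pics/s1.png

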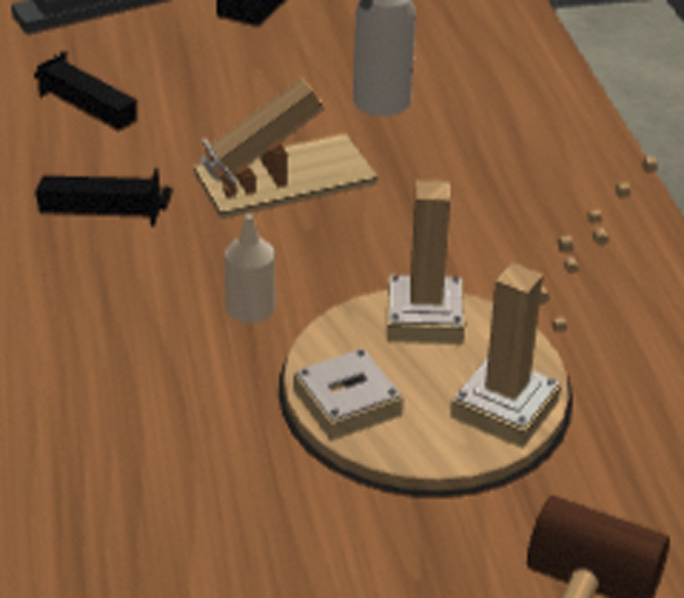

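View pics/top0.png

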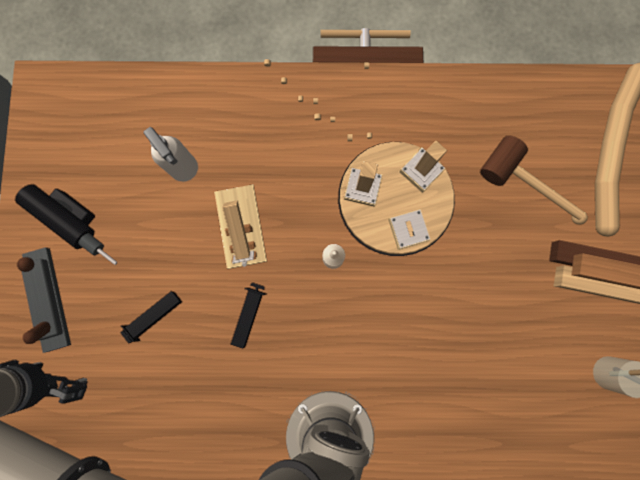

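Top view: the cradle with the brown leg is at about (238,235), the glue bottle at (334,256), and the bare plate with its slot at (410,229). The stool centre is at (397,198). The side view shows the bare plate at about (342,304), and the black look-alikes on the left.

```bash
cat > h.py <<'E'
from station import robot, fingers, vision, workorder, recognise
import numpy as np, cv2
from scipy.optimize import least_squares
from scipy.spatial.transform import Rotation as Ro
C={c:vision.calibration(c) for c in("side","top")}
def proj(c,P):
    P=np.atleast_2d(P); E=C[c]["extrinsics"]; q=P@E[:3,:3].T+E[:3,3]
    q=q*[1,-1,-1]; q=q@C[c]["mtx"].T; return q[:,:2]/q[:,2:]
def Rz(y): return Ro.from_euler('z',y).as_matrix()
def R_leg(yaw,pitch): # leg axes: z rises at pitch toward yaw; x in the upright plane
    z=np.array([np.cos(pitch),0,np.sin(pitch)]); x=np.array([np.sin(pitch),0,-np.cos(pitch)])
    return Rz(yaw)@np.array([x,np.cross(z,x),z]).T
LEGBOX=np.array([[a*.017,b*.017,d] for a in(-1,1) for b in(-1,1) for d in(-.066,.07)])
FL=np.array([[a*.025,b*.025,d] for a in(-1,1) for b in(-1,1) for d in(-.07,-.066)])
E
cat > fit.py <<'E'
from h import *
T=lambda p:np.array(p)/2.85+[190,130]; S=lambda p:np.array(p)/2.85+[220,170]
# plate bolts: order far-left, far-right, near-right, near-left (top view)
bt=T([(580,256),(652,235),(675,306),(604,327)])
bs=S([(361,352),(393,391),(335,412),(305,372)])
def plate(v):
    h=v[3]; P=np.array([[h,h,0],[h,-h,0],[-h,-h,0],[-h,h,0]])@Rz(v[2]).T+[v[0],v[1],.048]; return P
for name in ("both","top","side"):
    f=lambda v:np.r_[(proj("top",plate(v))-bt).ravel()*(name!="side"),(proj("side",plate(v))-bs).ravel()*(name!="top")]
    r=least_squares(f,[.5,-.19,.4,.03]); print("plate",name,r.x.round(4),abs(r.fun).max().round(2))
ct=T([(70,176),(182,155),(217,374),(106,395)]); cs=S([(348,136),(377,180),(222,214),(195,172)])
def base(v): return np.array([[.1,.05,0],[.1,-.05,0],[-.1,-.05,0],[-.1,.05,0]])@Rz(v[2]).T+[v[0],v[1],.012]
for name in ("both","top","side"):
    f=lambda v:np.r_[(proj("top",base(v))-ct).ravel()*(name!="side"),(proj("side",base(v))-cs).ravel()*(name!="top")]
    r=least_squares(f,[.5,.2,.2]); print("base",name,r.x.round(4),abs(r.fun).max().round(2)); 
    if name=="both": b=r.x
for d in(-.01,.01):
    o=np.r_[b[:2]+Rz(b[2])[:2,0]*d,.08]; L=LEGBOX@R_leg(b[2],np.pi/6).T+o
    print(d,o.round(4)); print("top",((proj("top",L)-[190,130])*2.85).round(0).tolist()); print("side",((proj("side",L)-[220,170])*2.85).round(0).tolist())
E
python3 fit.py
```

```text
plate both [ 0.4977 -0.1951  0.296   0.0322] 0.69
plate top [ 0.4983 -0.1944  0.2947  0.0322] 0.17
plate side [ 0.4965 -0.1974  0.2987  0.0321] 0.15
base both [0.5077 0.2253 0.1912] 2.82
base top [0.5081 0.2274 0.1902] 0.4
base side [0.5057 0.2136 0.1958] 0.8
-0.01 [0.4979 0.2234 0.08  ]
top [[170.0, 348.0], [134.0, 195.0], [130.0, 355.0], [92.0, 203.0], [172.0, 333.0], [137.0, 184.0], [133.0, 340.0], [96.0, 191.0]]
side [[231.0, 155.0], [325.0, 86.0], [222.0, 140.0], [314.0, 72.0], [245.0, 173.0], [338.0, 105.0], [236.0, 158.0], [327.0, 91.0]]
0.01 [0.5175 0.2272 0.08  ]
top [[167.0, 325.0], [130.0, 172.0], [127.0, 332.0], [88.0, 179.0], [169.0, 310.0], [133.0, 160.0], [130.0, 317.0], [93.0, 168.0]]
side [[247.0, 152.0], [341.0, 83.0], [237.0, 137.0], [330.0, 69.0], [261.0, 169.0], [354.0, 102.0], [251.0, 154.0], [343.0, 88.0]]
```

```bash
python3 - <<'E'
import cv2,numpy as np
t=cv2.imread("pics/top0.png"); s=cv2.imread("pics/side0.png")
z=lambda im,r,c:cv2.resize(im[r:r+48,c:c+64],None,fx=6,fy=6,interpolation=cv2.INTER_CUBIC)
o=np.vstack([np.hstack([z(t,194,206),z(s,190,282)]),np.hstack([z(t,222,206),z(t,205,378)])])
cv2.imwrite("pics/z1.png",o)
E
```

```text
(no output)
```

View pics/z1.png

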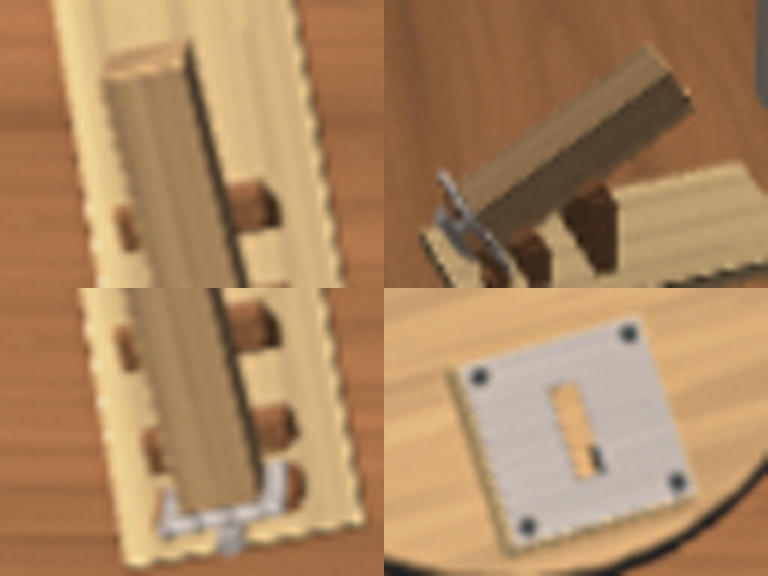

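```bash
cat > fit2.py <<'E'
from h import *
up=lambda d,b,a:[a*.017,b*.017,d]
# R_leg x points down in the slope plane -> upper face is a=-1; leg y sign
R=R_leg(0.,np.pi/6); s=np.sign(R[1,1])  # b*s=+1 -> world left
F,B=.07,-.066
t=lambda c,r,r0,:[206+c/6,r0+r/6]
Pt=np.array([up(F,s,-1),up(F,-s,-1),up(F,s,1),up(F,-s,1),up(B,s,-1),up(B,-s,-1)])
It=np.array([t(103,78,194),t(185,66,194),t(107,56,194),t(190,42,194),t(178,512-288,222),t(262,495-288,222)])
Ps=np.array([up(F,s,-1),up(F,-s,-1),up(F,-s,1)]); Is=np.array([[326.3,197.8],[328.7,202.2],[333,207.5]])
def f(v,w=(1,1)):
    R=R_leg(v[2],v[4]if len(v)>4 else np.pi/6); o=[v[0],v[1],v[3] if len(v)>3 else .08]
    return np.r_[w[0]*(proj("top",Pt@R.T+o)-It).ravel(),w[1]*(proj("side",Ps@R.T+o)-Is).ravel()]
for v0,w in (([.5,.22,.19],(1,1)),([.5,.22,.19],(1,0)),([.5,.22,.19,.08,.52],(1,1))):
    r=least_squares(f,v0,args=(w,)); print(r.x.round(4),r.fun.round(1))
E
python3 fit2.py
```

```text
[0.4835 0.2226 0.189 ] [-0.7  0.4  0.4 -0.3  0.2 -0.4  0.6 -0.6  0.2  1.3  0.2  1.6 -0.1 -1.9
  1.2 -1.3  1.5 -0.1]
[0.4843 0.2229 0.1932] [-0.9  0.1  0.2 -0.6 -0.1 -0.7  0.4 -1.   0.2  1.   0.2  1.2  0.  -0.
  0.  -0.   0.  -0. ]
[0.4859 0.2247 0.1841 0.0715 0.5875] [-0.7  1.1  0.2  0.6 -0.1 -0.5  0.3 -0.6  0.1  0.3 -0.   0.6 -0.4 -0.7
  0.9 -0.1  1.7  0.7]
```

```bash
cat >> h.py <<'E'
LEG=np.array([.4845,.2235,.08]); LY=.191; SLOT=np.array([.4977,-.1951,.048]); SY=.296; G=.038
def tool(mid,yaw,pitch,beta,flip=1,g=G,back=0.):
    """TCP pose that holds a leg (given by mid, yaw, pitch) g above mid; back = retreat along tool z"""
    RL=R_leg(yaw,pitch); z=np.array([np.cos(beta),0,-np.sin(beta)]); y=np.array([0,flip,0.])
    R=RL@np.array([np.cross(y,z),y,z]).T
    p=np.asarray(mid)+RL[:,2]*g+R[:,2]*(.002-back)
    return p,Ro.from_matrix(R).as_euler('xyz',degrees=True)
E
python3 - <<'E'
from h import *
q0=np.array(robot.current_joint_positions()); print(q0,robot.current_tool_pos(),robot.current_eef_rot())
r=lambda q:None if q is None else np.round(q).astype(int).tolist()
for fl in(1,-1):
  for b in (35,45,55,65):
    b_=np.radians(b); print(fl,b)
    for a in [(LEG,LY,np.pi/6,b_,fl,G,.08),(LEG,LY,np.pi/6,b_,fl),(LEG+[0,0,.12],LY,np.pi/6,b_,fl),(SLOT+[0,0,.12],SY,np.pi/2,b_,fl),(SLOT+[0,0,.07],SY,np.pi/2,b_,fl)]:
        print('  ',r(robot.inverse_kinematics(*tool(*a))))
for y in range(-180,180,30):
    print(y,r(robot.inverse_kinematics(SLOT+[0,0,.125],[180,0,y])))
E
```

```text
[-74.12411333  17.81107796   0.80253047  86.60310684  -0.25115837
  75.58346949  -1.55868082] [0.17236192 0.52231356 0.24832097] [1.79995824e+02 2.10325422e-03 1.61738849e+02]
1 35
   [-34, 27, 14, 85, -7, 74, 82]
   [-34, 30, 13, 91, -8, 64, 82]
   [-35, 24, 14, 83, -7, 79, 81]
   [28, 10, 22, 129, -82, 53, -142]
   [92, 24, -51, 130, -78, 30, -136]
1 45
   [-31, 36, 14, 72, -10, 88, 84]
   [-32, 37, 13, 82, -10, 77, 84]
   [-33, 32, 15, 73, -10, 91, 83]
   [-15, 11, 65, 125, -71, 54, -158]
   [-3, 17, 54, 128, -80, 54, -148]
1 55
   [-29, 45, 13, 59, -12, 101, 84]
   [-30, 44, 12, 71, -12, 90, 85]
   [-30, 40, 14, 63, -12, 103, 84]
   [83, 11, -51, 116, -30, 38, 162]
   [88, 20, -60, 119, -19, 28, 155]
1 65
   [-25, 56, 12, 43, -14, 116, 83]
   [-27, 52, 12, 61, -13, 103, 85]
   [-28, 48, 13, 53, -14, 116, 83]
   [68, 11, -41, 110, -15, 45, 144]
   [66, 15, -41, 114, -13, 38, 144]
-1 35
   [-49, 29, 35, 86, -18, 76, -90]
   [-48, 33, 34, 92, -20, 66, -88]
   [-49, 27, 36, 83, -16, 80, -91]
   [28, 10, 22, 129, -82, 53, 38]
   [92, 24, -51, 130, -78, 30, 44]
-1 45
   [-44, 39, 37, 7
[... 248 characters left out ...]
64, -24, 106, -87]
   [-27, 13, 74, 119, -57, 54, 6]
   [-10, 14, 54, 122, -62, 47, 12]
-1 65
   [-25, 56, 11, 43, -14, 116, -97]
   [-39, 56, 37, 61, -28, 106, -84]
   [-27, 47, 11, 53, -13, 115, -97]
   [-17, 10, 55, 112, -37, 52, -16]
   [-14, 15, 54, 116, -46, 48, -7]
-180 [-18, 25, 52, 97, -21, 68, 129]
-150 [-27, 32, 68, 97, -31, 72, 168]
-120 [62, 32, -62, 94, 29, 72, 145]
-90 [-25, 31, 65, 97, -29, 71, -134]
-60 [-25, 31, 65, 97, -29, 71, -104]
-30 [-25, 31, 65, 97, -29, 71, -74]
0 [-22, 27, 57, 97, -24, 69, -48]
30 [-22, 28, 59, 97, -25, 69, -17]
60 [-22, 28, 59, 97, -25, 69, 12]
90 [-23, 28, 59, 97, -25, 69, 43]
120 [-23, 28, 59, 97, -26, 69, 73]
150 [-22, 27, 57, 97, -24, 69, 102]
```

```bash
cat >> h.py <<'E'
B=np.radians(58); FLP=-1
def st(*m): print(*m,'t',round(robot.current_time_s(),2),'p',np.round(robot.current_tool_pos(),4),'F',np.round(robot.current_contact_force(),1),'gap',round(robot.current_finger_gap(),3),'gf',np.round(robot.current_gripper_force(),1))
def snap(c,name,r,cc,k=6,h=96,w=128):
    im=vision.grab_frame(c)[:,:,::-1]; cv2.imwrite('pics/_'+name,im)
    return cv2.resize(im[r:r+h,cc:cc+w],None,fx=k,fy=k,interpolation=cv2.INTER_CUBIC)
E
python3 - <<'E'
from h import *
fingers.gripper_to(.75,100)
a=(LEG,LY,np.pi/6,B,FLP)
robot.move_to(*tool(*a,G,.09)); st('pre')
hit=robot.line_to(*tool(*a,G,0),velocity=.08,f_stop=8); st('at',hit)
fingers.gripper_to(0.,100); st('grip')
robot.line_to(*tool(LEG+[0,0,.02],*a[1:]),velocity=.05); st('up2')
robot.line_to(*tool(LEG+[0,0,.16],*a[1:]),velocity=.12); st('up')
cv2.imwrite('pics/up.png',np.hstack([snap('top','upt.png',170,190,3,190,130),snap('side','ups.png',110,270,3,190,130)]))
E
```

```text
pre t 2.92 p [0.5569 0.2392 0.1771] F [-0.8 -0.1  0.2] gap 0.75 gf 0.0
at False t 4.19 p [0.5164 0.2296 0.0977] F [-0.1  0.4  0.5] gap 0.746 gf 0.0
grip t 4.57 p [0.5163 0.2296 0.0977] F [1.1 0.2 2. ] gap 0.386 gf 99.1
up2 t 5.12 p [0.516  0.2296 0.1173] F [-0.7 -0.2 -1.9] gap 0.387 gf 99.1
up t 6.43 p [0.5156 0.2296 0.2563] F [ 0.8 -0.1 -1.3] gap 0.391 gf 99.1
```

View pics/up.png

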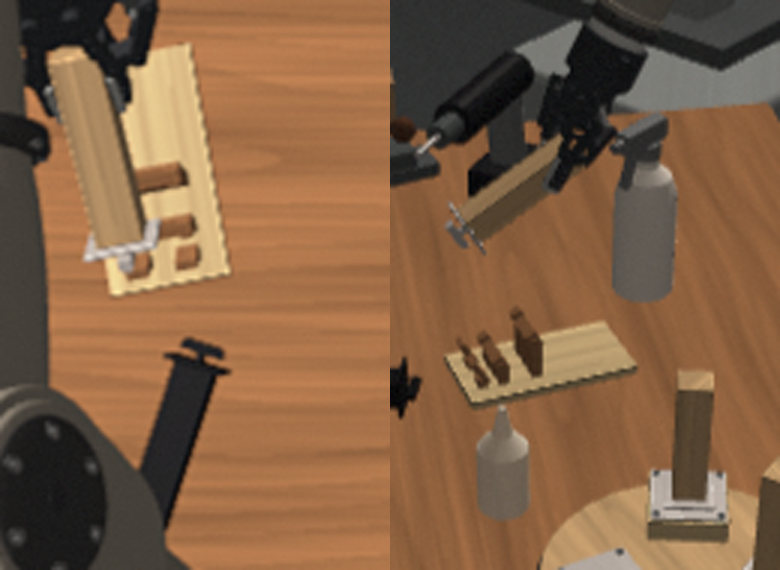

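The leg is clear of the cradle and held squarely, with the flange and T-head at the low end (side crop about (465,230)). Next I'll stand it up and carry it over the slot.

```bash
python3 - <<'E'
from h import *
robot.move_to(*tool([.46,.12,.30],.25,np.pi/2,B,FLP)); st('turned')
robot.move_to(*tool(SLOT+[0,0,.25],SY,np.pi/2,B,FLP)); st('over')
robot.line_to(*tool(SLOT+[0,0,.105],SY,np.pi/2,B,FLP),velocity=.12); st('low')
print(np.round(robot.current_joint_positions()))
cv2.imwrite('pics/low.png',np.hstack([snap('top','lowt.png',180,370,8,70,50),snap('side','lows.png',250,315,8,70,50)]))
E
```

```text
turned t 7.62 p [0.4613 0.1199 0.3361] F [ 0.2  0.3 -2.1] gap 0.387 gf 99.2
over t 8.82 p [ 0.4993 -0.1933  0.3339] F [-0.6 -0.2 -1.7] gap 0.386 gf 99.3
low t 10.18 p [ 0.4992 -0.1951  0.19  ] F [ 0.4 -0.6 -1.7] gap 0.387 gf 99.3
[-22.  13.  66. 118. -53.  51.   2.]
```

View pics/low.png

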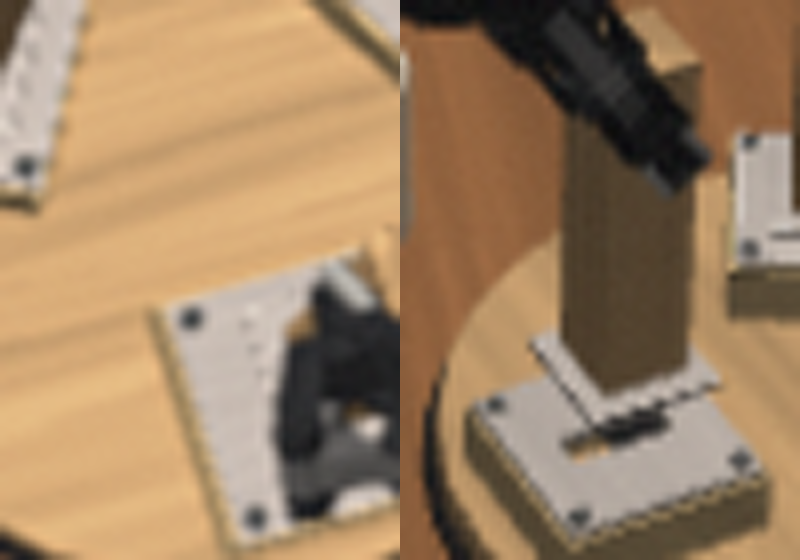

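```bash
python3 - <<'E'
from h import *
f=lambda P:((proj("side",P)-[315,250])*8+[400,0]).round().tolist()
mid=SLOT+[0,0,.105]; R=R_leg(SY,np.pi/2)
for n,p in dict(flNearR=[-.025,-.025,-.07],flL=[-.025,.025,-.07],flFar=[.025,-.025,-.07],legNear=[-.017,-.017,-.066],footNear=[-.017,-.017,.07],footR=[.017,-.017,.07],legR=[.017,-.017,-.066],headL=[-.018,-.005,-.08],headR=[.018,-.005,-.08]).items(): print(n,f(R@p+mid))
for p in([-.0322,-.0322,0],[.0322,-.0322,0],[-.0322,.0322,0],[0,0,0],[-.0195,-.006,0],[-.0195,.006,0]): print(f(R@p+SLOT))
E
```

```text
flNearR [[593.0, 416.0]]
flL [[525.0, 330.0]]
flFar [[721.0, 372.0]]
legNear [[603.0, 386.0]]
footNear [[611.0, 72.0]]
footR [[703.0, 43.0]]
legR [[690.0, 356.0]]
headL [[583.0, 397.0]]
headR [[674.0, 365.0]]
[[583.0, 511.0]]
[[745.0, 453.0]]
[[497.0, 399.0]]
[[620.0, 426.0]]
[[579.0, 453.0]]
[[563.0, 432.0]]
```

```bash
python3 - <<'E'
from h import *
im=cv2.imread('pics/_lows.png'); o=cv2.resize(im[248:315,325:375],None,fx=9,fy=9,interpolation=cv2.INTER_LANCZOS4)
R=R_leg(SY,np.pi/2)
def dot(P,c):
    for x,y in (proj("side",P)+.5-[325,248])*9: cv2.circle(o,(int(x),int(y)),2,c,-1)
dot(LEGBOX@R.T+SLOT+[0,0,.105],(0,0,255)); dot(FL@R.T+SLOT+[0,0,.105],(0,255,0))
dot(np.array([[a*.038,b*.038,0] for a in(-1,1) for b in(-1,1)])@R.T+SLOT,(255,0,0))
dot(np.array([[a*.0195,b*.006,0] for a in(-1,1) for b in(-1,1)])@R.T+SLOT,(255,255,0))
cv2.imwrite('pics/ov.png',o[:600])
E
```

```text
(no output)
```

View pics/ov.png

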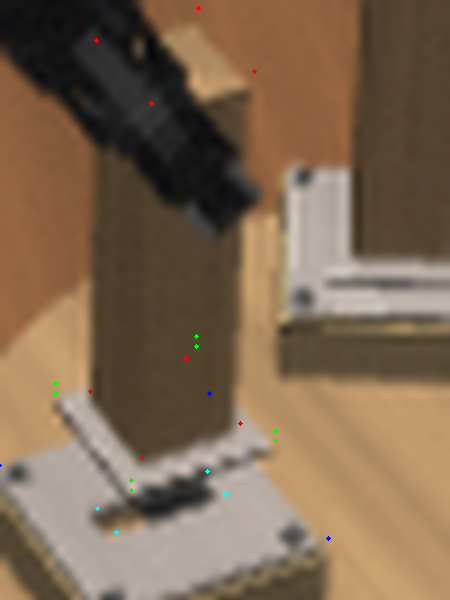

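The leg hangs above the slot, with the flange at about (160,450) in this crop and the slot spanning (97,510)–(220,490). The lateral offset is about 1 mm, so I'll descend under force guard and search if it lands on the plate.

```bash
cat > ins.py <<'E'
from h import *
def pose(dx,dy,z): # offsets along slot x,y
    return tool(SLOT+Rz(SY)@[dx,dy,0]+[0,0,z],SY,np.pi/2,B,FLP)
def zoff(): return robot.current_tool_pos()[2]-pose(0,0,0)[0][2]
pat=[(0,0),(0,1.2),(0,-1.2),(1.5,0),(-1.5,0),(1.5,1.2),(-1.5,-1.2),(1.5,-1.2),(-1.5,1.2),(0,2.4),(0,-2.4),(3,0),(-3,0)]
print(robot.current_eef_rot(),pose(0,0,.1)[1])
t0=robot.current_time_s()
for i,(dx,dy) in enumerate(pat):
    dx/=1e3;dy/=1e3
    if i: robot.line_to(*pose(dx,dy,zc+.002),velocity=.03)
    hit=robot.line_to(*pose(dx,dy,.060),velocity=.03,f_stop=8); zc=zoff(); st((dx,dy),hit,round(zc,4))
    if zc<.0755: break
    if robot.current_time_s()-t0>14: break
E
python3 ins.py
```

```text
[179.93741799 -32.08016676  17.012235  ] [180.         -32.          16.95955074]
(0.0, 0.0) True 0.0857 t 11.07 p [ 0.4989 -0.1948  0.17  ] F [-2.3  0.5  5.3] gap 0.389 gf 100.5
(0.0, 0.0012) True 0.073 t 11.9 p [ 0.4988 -0.1937  0.1573] F [1.5 0.4 2.3] gap 0.387 gf 99.7
```

```bash
python3 - <<'E'
from ins_h import *
E
sed '/^print(robot.current_eef/,$d' ins.py > ins_h.py
python3 - <<'E'
from ins_h import *
for dx,dy in((0,.0012),(0,.0018),(.0008,.0012),(-.0008,.0012)):
    hit=robot.line_to(*pose(dx,dy,.060),velocity=.02,f_stop=12); st((dx,dy),hit,round(zoff(),4))
    if zoff()<.0705: break
print(robot.current_torque())
cv2.imwrite('pics/in.png',cv2.resize(np.hstack([snap('side','ins.png',250,320,9,66,50)]),None,fx=1,fy=1))
E
```

```text
(0, 0.0012) True 0.073 t 12.14 p [ 0.4992 -0.1937  0.1573] F [-0.3  0.9  3.6] gap 0.382 gf 100.1
(0, 0.0018) True 0.073 t 12.39 p [ 0.4993 -0.1938  0.1574] F [-0.8  0.   4.3] gap 0.39 gf 100.3
(0.0008, 0.0012) True 0.0731 t 12.64 p [ 0.4996 -0.1939  0.1574] F [-1.9  1.   4.7] gap 0.386 gf 100.3
(-0.0008, 0.0012) True 0.0731 t 12.91 p [ 0.4998 -0.1941  0.1574] F [-2.   0.3  4.6] gap 0.386 gf 100.3
[-0.08835721  0.63097389  0.08905709]Traceback (most recent call last):
  File "<stdin>", line 1, in <module>
ModuleNotFoundError: No module named 'ins_h'
```

View pics/in.png

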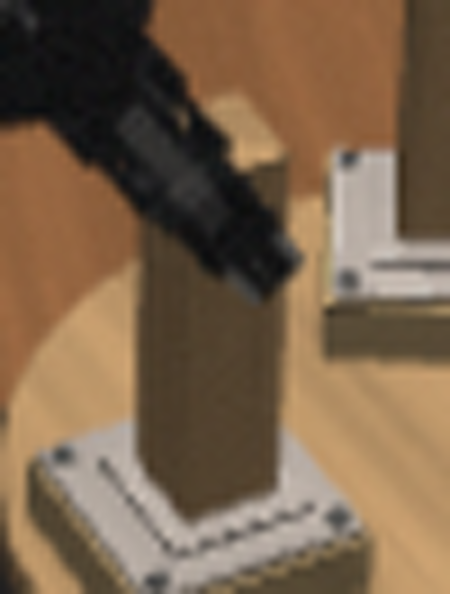

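The flange looks flat on the plate all round, at about (200,540). The TCP reads 3 mm high because the leg sits 3 mm lower in the grip. Releasing, then regripping from above.

```bash
cat >> h.py <<'E'
AX=np.array([.498,-.194])
def down(z,yaw,dx=0,dy=0): return [AX[0]+dx,AX[1]+dy,z],[180,0,yaw]
Y0=np.degrees(SY)+90
E
python3 - <<'E'
from h import *
p=np.array(robot.current_tool_pos()); R=Ro.from_euler('xyz',robot.current_eef_rot(),degrees=True).as_matrix()
fingers.gripper_to(.7,100); st('open')
robot.line_to(p-R[:,2]*.10+[0,0,.03],velocity=.15); st('back')
robot.pause(.2)
robot.move_to(*down(.27,Y0)); st('above')
print(np.round(robot.current_joint_positions()))
cv2.imwrite('pics/rel.png',cv2.resize(np.hstack([snap('side','rel.png',250,320,9,66,50)]),None,fx=1,fy=1))
q=robot.current_joint_positions()
for y in (Y0,Y0-45,Y0-97):
    print(robot.inverse_kinematics(*down(.171,y)))
E
```

```text
open t 13.33 p [ 0.4998 -0.1936  0.1569] F [-0.3  0.1 -0.1] gap 0.699 gf 0.0
back t 14.32 p [ 0.4482 -0.2095  0.271 ] F [-0.2 -0.4  0.3] gap 0.702 gf 0.0
above t 15.65 p [ 0.4975 -0.1945  0.2698] F [ 0.4  1.  -0.4] gap 0.701 gf 0.0
[-14.  18.  44.  88. -13.  79.  48.]
[-12.45606382  22.95553245  42.54449713  97.13936633 -16.71886419
  66.44939903  51.54774087]
[-17.70032749  25.09296409  50.52878047  97.30854704 -20.75255966
  67.50486718  10.22757736]
[-24.03280561  29.27728041  61.48950436  97.49525366 -27.25036512
  69.80514568 -35.90360163]
```

View pics/rel.png

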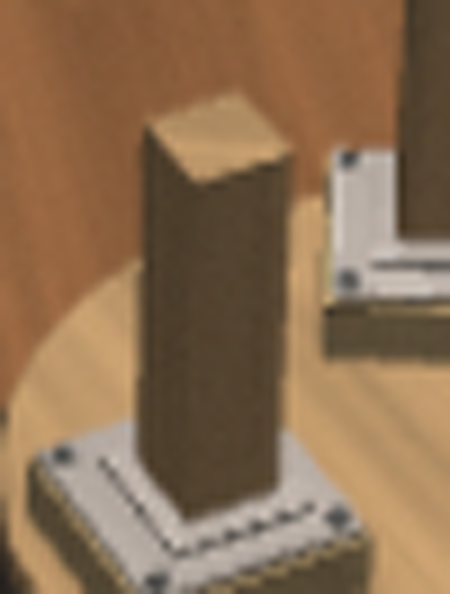

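The leg stands free and upright in the slot, foot centre at about (219,140). Regripping from above and turning.

```bash
python3 - <<'E'
from h import *
hit=robot.line_to(*down(.171,Y0),velocity=.1,f_stop=8); st('down',hit)
if not hit:
    fingers.gripper_to(0,60); st('grip')
    p=np.array(robot.current_tool_pos())
    hit=robot.line_to([p[0],p[1],.168],[180,0,Y0],velocity=.01,f_stop=6); st('press',hit); print(np.round(robot.current_torque(),2))
    z=robot.current_tool_pos()[2]; json=__import__('json'); json.dump([p[0],p[1],z],open('z.json','w'))
    for a in range(10,31,10):
        robot.move_to([p[0],p[1],z-.0003],[180,0,Y0-a]); st(a); print(np.round(robot.current_torque(),2),np.round(robot.current_eef_rot(),1))
E
```

```text
down False t 16.84 p [ 0.4985 -0.1943  0.1717] F [-0.5 -0.  -0.7] gap 0.699 gf 0.0
grip t 17.19 p [ 0.4985 -0.1944  0.1718] F [ 0.4 -0.1  3.6] gap 0.393 gf 60.4
press True t 17.4 p [ 0.4985 -0.1945  0.1718] F [-0.9  0.6  3.8] gap 0.388 gf 60.5
[ 0.04 -0.04 -0.  ]
10 t 17.68 p [ 0.4991 -0.1945  0.1718] F [ 0.7 -0.2  2.1] gap 0.39 gf 60.5
[-0.02 -0.24 -0.02] [179.9   0.   97.2]
20 t 17.95 p [ 0.499  -0.1946  0.1718] F [ 0.8 -0.3  3.4] gap 0.388 gf 60.5
[ 0.07 -0.32 -0.03] [179.9   0.   87.3]
30 t 18.23 p [ 0.4989 -0.1946  0.1718] F [0.5 0.7 4.4] gap 0.389 gf 60.6
[-0.06 -0.41 -0.01] [179.9   0.   77.3]
```

```bash
python3 - <<'E'
from h import *
import json
x,y,z=json.load(open('z.json')); 
for a in list(range(40,90,10))+[88,91,93,95,97,99]:
    robot.move_to([x,y,z-.0003],[180,0,Y0-a]); T=robot.current_torque(); F=robot.current_contact_force()
    print(a,np.round(robot.current_eef_rot(),1)[2],np.round(T,2),np.round(F,1),round(robot.current_tool_pos()[2],4),round(robot.current_time_s(),1))
    if abs(T[2])>.4 or abs(F[0])+abs(F[1])>25: break
robot.pause(.3)
e=a-5 if a>94 else a-3
robot.move_to([x,y,z-.0003],[180,0,Y0-e]); robot.pause(.15); st('eased',e); print(np.round(robot.current_torque(),2))
E
```

```text
40 67.3 [-0.01 -0.38 -0.03] [ 1.5 -0.7  4.3] 0.1718 18.5
50 57.3 [-0.1  -0.35 -0.04] [1.2 0.1 5.2] 0.1718 18.8
60 47.3 [-0.06 -0.32  0.04] [ 0.9 -0.1  5.1] 0.1718 19.1
70 37.3 [-0.09 -0.26 -0.05] [ 0.5 -0.2  5.5] 0.1718 19.3
80 27.3 [-0.11 -0.27  0.02] [-0.2  0.1  5.7] 0.1718 19.6
88 19.3 [-0.06  0.01 -0.09] [0.5 1.2 6. ] 0.1718 19.8
91 16.3 [-0.06  0.1  -0.  ] [-1.   0.2  6.8] 0.1718 20.1
93 14.3 [-0.04  0.31  0.01] [-1.9  0.4  7.5] 0.1718 20.3
95 12.3 [0.03 0.55 0.13] [-1.9  1.2  8.6] 0.1718 20.6
97 10.3 [0.15 0.65 0.13] [-1.6  1.4  8.7] 0.1718 20.8
99 8.4 [0.08 0.82 0.52] [-2.6  1.3  9.9] 0.1719 21.1
eased 94 t 21.78 p [ 0.4968 -0.1954  0.1718] F [-1.7  0.8  8.4] gap 0.387 gf 61.1
[-0.11  0.48  0.02]
```

```bash
python3 - <<'E'
from h import *
fingers.gripper_to(0,100)
p=np.array(robot.current_tool_pos()); o=[180,0,Y0-94]
hit=robot.line_to([p[0],p[1],p[2]+.012],o,velocity=.015,f_stop=28); st('tug',hit); robot.pause(.15); st('hold'); print(np.round(robot.current_torque(),2))
snap('side','tug.png',0,0)
hit=robot.line_to([p[0],p[1],p[2]-.001],o,velocity=.02,f_stop=30); st('reseat',hit); print('dz',robot.current_tool_pos()[2]-p[2])
E
```

```text
tug True t 22.52 p [ 0.4956 -0.193   0.1741] F [-1.2 -0.7 -1.7] gap 0.382 gf 104.7
hold t 22.68 p [ 0.4954 -0.1931  0.1739] F [ 0.6  0.8 -2. ] gap 0.383 gf 104.7
[-0.07 -0.07 -0.01]
reseat False t 23.07 p [ 0.4966 -0.1946  0.172 ] F [-2.4  2.7  7.7] gap 0.381 gf 106.1
dz 8.292467102902212e-05
```

```bash
python3 - <<'E'
from h import *
p=np.array(robot.current_tool_pos()); o=[180,0,Y0-94]; x,y=p[:2]; z0=.1718
for d in (1,2,2.5,3,3.5,4,4.5,5,5.5,6):
    robot.line_to([x,y,z0+d/1e3],o,velocity=.015); F=robot.current_contact_force()
    print(d,round(robot.current_tool_pos()[2]-z0,4),np.round(F,1),np.round(robot.current_torque(),2))
    if F[2]<-22: break
robot.pause(.2); st('hold')
snap('side','tug.png',0,0)
robot.line_to([x,y,z0-.0004],o,velocity=.02); st('reseat'); print(np.round(robot.current_torque(),2))
E
```

```text
1 0.0007 [ 0.5  0.4 -1.3] [-0.04  0.02  0.01]
2 0.0018 [-0.6 -0.2 -1.9] [-0.03 -0.03  0.01]
2.5 0.0025 [ 0.1 -0.7 -1.4] [-0.01 -0.01  0.05]
3 0.003 [-0.4 -0.  -1.4] [-0.01  0.06 -0.  ]
3.5 0.0032 [ 0.3 -0.9 -4.8] [-0.16 -0.16  0.01]
4 0.0032 [  1.   -1.1 -10. ] [-0.48 -0.51 -0.03]
4.5 0.0033 [  3.   -3.2 -19.4] [-0.85 -0.94 -0.03]
5 0.0033 [  3.5  -3.9 -23.8] [-1.18 -1.29  0.07]
hold t 25.31 p [ 0.496  -0.1944  0.1751] F [  3.4  -3.7 -23.7] gap 0.384 gf 101.5
reseat t 25.77 p [ 0.4968 -0.195   0.1729] F [-0.9  0.2 -0.9] gap 0.384 gf 104.8
[-0.08  0.27  0.01]
```

It caught at 3.2 mm and held 24 N. Now I'll press it fully home, release and look.

```bash
python3 - <<'E'
from h import *
o=[180,0,Y0-94]; p=np.array(robot.current_tool_pos())
for z in (.1712,.1705,.1700):
    robot.line_to([p[0],p[1],z],o,velocity=.02); st(z)
    if robot.current_contact_force()[2]>7: break
fingers.gripper_to(.7,100); st('open'); print(np.round(robot.current_eef_rot(),1))
p=np.array(robot.current_tool_pos())
robot.line_to([p[0],p[1],.30],o,velocity=.12)
robot.move_to([.42,.0,.33],[180,0,60]); st('away')
cv2.imwrite('pics/end.png',np.hstack([snap('side','e.png',250,320,9,66,44),snap('top','et.png',195,375,9,66,44)]))
E
```

```text
0.1712 t 26.02 p [ 0.497  -0.1952  0.172 ] F [-1.5  0.1  2. ] gap 0.385 gf 105.0
0.1705 t 26.27 p [ 0.497  -0.1953  0.172 ] F [-2.4  1.8  7.1] gap 0.382 gf 106.2
open t 26.65 p [ 0.497  -0.195   0.1704] F [-1.1 -0.6  0.3] gap 0.702 gf 0.0
[180.  -0.  13.]
away t 28.74 p [ 0.4201 -0.0008  0.3299] F [-0.  -0.5  0.6] gap 0.701 gf 0.0
```

View pics/end.png

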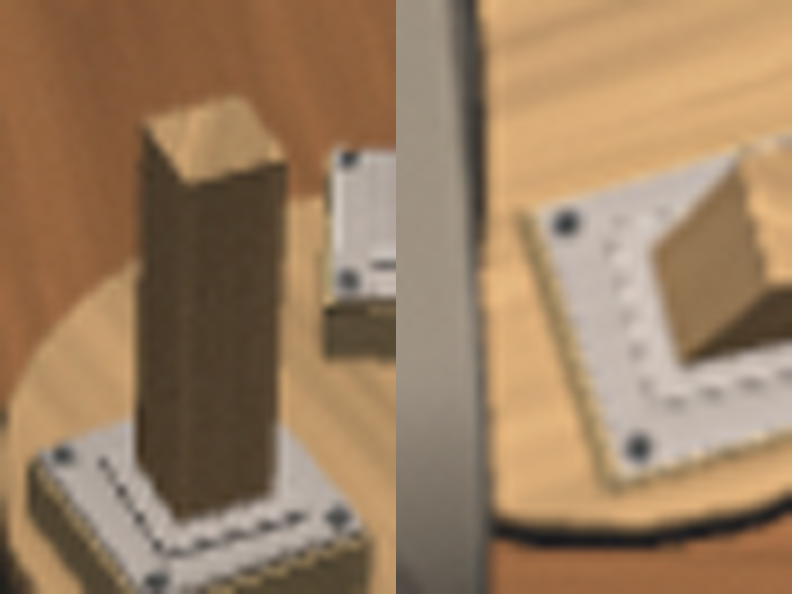

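The leg stands upright with its flange flat on the plate, turned a little past 90°, and the arm is clear. Handing in.

```bash
python3 -c "
from station import workorder
print(workorder.close_job())"
```

```text
the job is handed in; nothing more can be done
None
```

The leg stands upright, home and locked in the bare plate: I turned it to the stop and eased it back to about 94°, the tug caught at 3.2 mm of lift and held 24 N, and the job is handed in at about 29 s (verdict not shown).

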